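# Cover the open steel jars with their own lids

## Robot

A 7-joint arm with a two-finger parallel gripper is mounted at the origin on the work surface. World frame = base frame: x ahead of the robot, y to its left, z up, the work surface at z = 0. Lengths are in m, angles in rad, forces in N, time in s.
With the tool pointing down it reaches from about 0.4 to 0.9 m from the base axis. Payload 5.6 kg.
Tool frame: the origin (TCP) lies midway between the tips of the shut fingers; the grasp point (between the pads) lies 19 mm behind it (robot.hold_point_z is the distance from the TCP to the grasp point, in m); z points along the fingers, y is the line along which they close (so a half turn about z gives the same grasp; the last joint's range is limited). The gripper opens to 92 mm and grips with 3 to 60 N. Pads are 20 mm wide; open, the fingers measure 128 mm over their backs; the gripper's body (75 mm by 189 mm) begins 69 mm behind the grasp point.
Start: joints at [-1.318, 0.468, -0.012, 1.603, 0.006, 1.071, -0.056], TCP at [0.19, 0.622, 0.215] pointing down, gripper open.
Joint ranges: [-2.53, 2.53], [-0.31, 2.02], [-1.57, 1.55], [0.28, 2.44], [-1.29, 4.43], [0.15, 1.84], [-2.92, 2.92]. Speed limits (rad/s): [2.57, 2.57, 3.14, 3.14, 3.14, 3.14, 3.14].

## Interface

Orientations are given as a unit quaternion [w, x, y, z].
In Python, from cell import robot gives the robot as it stands.
- The arm moves only by the shell command python3 -m jog 'ROWS' [FORCE]. ROWS is JSON, a list of rows, each an object of numbers: "dx", "dy", "dz": the shift along the tool's x, y, z in m; "wx", "wy", "wz": the turn, a rotation vector about the tool's x, y, z in rad; "jaw": the finger opening in m, from 0 to 0.0919. A call has 1 to 20 rows; each row is the pose to reach, as a shift and turn from the pose commanded when the call began, along the tool's axes at that moment; what a row does not reach only later rows make up. A row lasts 1/12 s, in which the tool goes at most 41.7 mm and 7.16 degrees, less where a joint would pass 70% of its speed; a pose out of reach is approached as far as the arm can. A call with a gripper value outside its range is refused whole. The fingers move at their own pace and stop on an object; FORCE is the grip in N (left out, the last holds). Time passes only in rows, so rows that repeat a pose let the fingers close. It gives the time, the measured TCP pose, the force, the opening and the grip force at its end, in the units of the state.
- robot.state(): the state, without advancing time (a new reading comes with each control period).
- robot.get_image(name): name is "side" or "top"; returns the picture (480x640x3 uint8, red, green, blue); there is no depth.
- robot.calibration(name): a dict with "K" (3x3 intrinsics, pixels), "dist" ([k1, k2, p1, p2, k3] as OpenCV has them; the pictures are not rectified), "xyz" and "rotation" of the camera in the world. Camera axes: x right, y up, looking along -z (the intrinsics and any distortion apply to the point x, -y, -z); pixel columns grow to the right and rows downward; lengths in m; the calibration is good to about 2 mm. A picture is of the moment at which its call begins. calibration takes no time and is no camera call.
- robot.job_done(): hands the job in; it is judged then, once.
The state is a dict: "t": time; "q": joint angles; "joint_velocities": joint speeds; "joint_efforts": joint torques, N m; "tool_pos": TCP position; "ee_rot": TCP orientation; "wrist_force": force on the tool from outside, world axes, zero at the start; "ft_torque": the same for the moment, N m; "width": finger opening in m; "finger_force": force on a finger pad.
Only numpy, scipy, OpenCV 4.12 (cv2) and the standard library are available. Lean on these libraries where they do the work, as an engineer would, in place of code of your own. Each camera call takes 0.05 s, during which the arm holds its last target. There are 200 camera calls.

## Task

The four stainless-steel jars on the bench (three round, one oblong) stand open: cover each with the flat steel lid of its own size and shape, lying flat and well centred on the rim, the oblong lid lined up with its box. Leave the jars and the pink stack of culture dishes standing where they are.

Things in the scene. Friction and masses are not known exactly. Their poses are not given: they have to be found in the camera images.
- jar_small: the small round open stainless-steel jar, loose, upright, empty: outer diameter 40 mm, height 40 mm, wall 3 mm; origin at the centre of its underside, z up
- lid_small_c (a point): the small round flat lid, loose, lying knob up on the bench at the start: steel disc 50 mm in diameter and 4 mm thick (10 mm wider than its jar, flat underneath), with a darker upright round knob in the middle, 18 mm in diameter and 22 mm tall; lid 26 mm tall in all, 50 g or so; the point is the lid's centre, 13 mm above its underside, z up; its yaw is of no account
- jar_medium: the medium round open stainless-steel jar, loose, upright, empty: outer diameter 58 mm, height 45 mm, wall 3 mm; origin at the centre of its underside, z up
- lid_medium_c (a point): the medium round flat lid, loose, lying knob up on the bench at the start: steel disc 68 mm in diameter and 4 mm thick (10 mm wider than its jar, flat underneath), with a darker upright round knob in the middle, 18 mm in diameter and 22 mm tall; lid 26 mm tall in all, 90 g or so; the point is the lid's centre, 13 mm above its underside, z up; its yaw is of no account
- jar_large: the large round open stainless-steel jar, loose, upright, empty: outer diameter 78 mm, height 50 mm, wall 3 mm; origin at the centre of its underside, z up
- lid_large_c (a point): the large round flat lid, loose, lying knob up on the bench at the start: steel disc 88 mm in diameter and 4 mm thick (10 mm wider than its jar, flat underneath), with a darker upright round knob in the middle, 18 mm in diameter and 22 mm tall; lid 26 mm tall in all, 150 g or so; the point is the lid's centre, 13 mm above its underside, z up; its yaw is of no account
- jar_oblong: the oblong open stainless-steel box, loose, upright, empty: 84 mm (its x) by 52 mm (its y) outside, height 42 mm, wall 3 mm; origin at the centre of its underside, z up
- lid_oblong_c (a point): the oblong flat lid, loose, lying handle up on the bench at the start: steel plate 94 mm (its x) by 62 mm (its y), 4 mm thick, flat underneath, with a darker bar handle in the middle, 40 mm long along x, 14 mm wide along y, 22 mm tall; 26 mm tall in all, 140 g or so; the point is the lid's centre, 13 mm above its underside, z up; a half turn makes no difference
- dishes_c (a point): a stack of three closed culture dishes, pink with pale covers, loose, 62 mm in diameter and 45 mm tall, to be left alone; the point is its centre, half-way up
Mind the look-alikes: they are no part of the job. Leave any red or yellow look-alike of the part that bears lid_small_c alone.

How it is judged:
By the outcome, as a careful person would: the job done as asked, in the order asked, and still so for the second after the job is handed in, with the robot touching nothing.
It also fails if it takes over 99 s, if anything falls off the work surface, if the arm or the gripper's body presses on something with over 40 N, if the wrist force passes 120 N, or if a joint passes its speed limit or range.

## Working session

There is one attempt and no reset: what is moved stays moved. The work goes in short steps, Python scripts to look and compute and a shell command to move; the robot and the scene stay as the last step left them, time stands still between calls to the robot, and variables do not carry over. Pictures are saved under pics/ and viewed, at most 14 in all, crops included, and the job is handed in when it is done.

```bash
mkdir -p pics; ls; python3 - <<'E'
from cell import robot
import cv2
s=robot.state();print(s)
for n in("side","top"):
    cv2.imwrite(f"pics/{n}0.png",robot.get_image(n)[:,:,::-1]);print(robot.calibration(n))
E
```

```text
pics
{'t': 0.0, 'q': array([-1.31798171,  0.46838078, -0.01163317,  1.60360999,  0.00601687,
        1.07138134, -0.05629848]), 'joint_velocities': array([ 0.00122165, -0.00026572, -0.00113816, -0.0011872 ,  0.00338279,
       -0.00116255,  0.00032488]), 'joint_efforts': array([-1.91241293e-04, -5.20569527e+01, -1.29021597e-02, -2.43754560e+01,
       -5.67447371e-02,  1.71852065e-02,  1.56184337e-04]), 'tool_pos': array([0.18937364, 0.62120164, 0.21364367]), 'ee_rot': array([-6.71964743e-05,  1.47382072e-01,  9.89079250e-01, -8.69820046e-04]), 'wrist_force': array([ 0.73558356, -0.24733603, -0.46940805]), 'ft_torque': array([ 0.03407615, -0.00460851, -0.03286783]), 'finger_force': 0.0, 'width': 0.09156841165628782}
{'K': array([[442.6163817 ,   0.        , 321.0031656 ],
       [  0.        , 442.6163817 , 238.31794516],
       [  0.        ,   0.        ,   1.        ]]), 'dist': array([-0.10102801,  0.        ,  0.        ,  0.        ,  0.        ]), 'xyz': array([ 0.12165845, -0.71879148,  0.7828176 ]), 'rotation': array([ 0.88119443,  0.4024726 , -0.1085128 , -0.22301829])}
{'K': array([[527.89756326,   0.        , 322.76634722],
       [  0.        , 527.89756326, 229.60893409],
       [  0.        ,   0.        ,   1.        ]]), 'dist': array([0.04979079, 0.        , 0.        , 0.        , 0.        ]), 'xyz': array([0.36459024, 0.01059458, 1.14508542]), 'rotation': array([ 0.70838312,  0.05889744, -0.06729989, -0.70013939])}
```

View pics/top0.png

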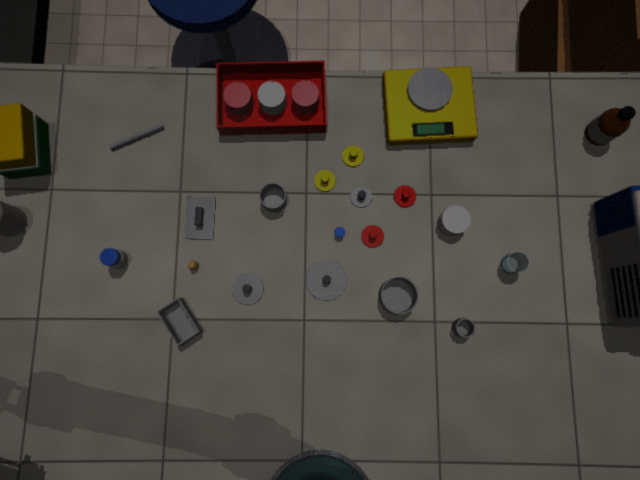

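View pics/side0.png

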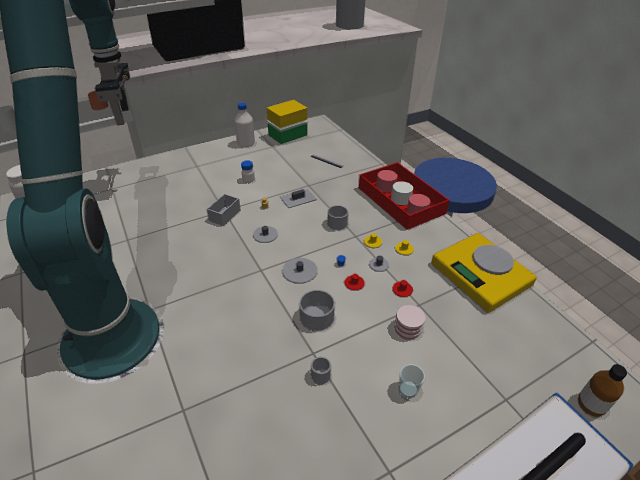

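The top view shows large jar (398,296), small jar (462,328), medium jar (273,197) and box (181,322). The lids are at (361,196) small, (248,289) medium, (326,281) large and (201,217) oblong. The dishes are at (455,221). Next I'll crop with a contrast boost and work out segmentation.

```bash
cat > h.py <<'E'
import numpy as np, cv2
from scipy.spatial.transform import Rotation as R
from cell import robot
def cam(n):
    c=robot.calibration(n); q=c["rotation"]; return c, R.from_quat(np.r_[q[1:],q[0]]).as_matrix()
def plane(n,px,z):
    c,M=cam(n); u=cv2.undistortPoints(np.array(px,float).reshape(-1,1,2),c["K"],c["dist"]).reshape(-1,2)
    d=np.c_[u[:,0],-u[:,1],-np.ones(len(u))]@M.T
    return c["xyz"]+d*((z-c["xyz"][2])/d[:,2])[:,None]
def pix(n,P):
    c,M=cam(n); p=(np.atleast_2d(P)-c["xyz"])@M; p=p*[1,-1,-1]
    return cv2.projectPoints(p,np.zeros(3),np.zeros(3),c["K"],c["dist"])[0].reshape(-1,2)
def circ(P):
    A=np.c_[2*P[:,:2],np.ones(len(P))]; s=np.linalg.lstsq(A,(P[:,:2]**2).sum(1),rcond=None)[0]
    return s[:2], 2*np.sqrt(s[2]+s[:2]@s[:2])
E
python3 - <<'E'
import cv2
for n,(x,y,w,h) in dict(top=(150,170,340,190),side=(190,170,250,220)).items():
    im=cv2.imread(f"pics/{n}0.png")[y:y+h,x:x+w]
    f=2.35 if n=="top" else 2.7
    cv2.imwrite(f"pics/{n}c.png",cv2.convertScaleAbs(cv2.resize(im,None,fx=f,fy=f,interpolation=cv2.INTER_CUBIC),alpha=1.4))
for name,(u,v) in dict(bg=(290,240),sl=(361,204),ml=(240,296),ll=(315,292),ol=(192,232),knob=(326,281)).items():
    print(name,cv2.imread("pics/top0.png")[v-1:v+2,u-1:u+2].mean((0,1)).round())
E
```

```text
bg [84. 90. 93.]
sl [94. 91. 92.]
ml [84. 83. 84.]
ll [91. 90. 90.]
ol [85. 83. 84.]
knob [44. 41. 42.]
```

View pics/topc.png

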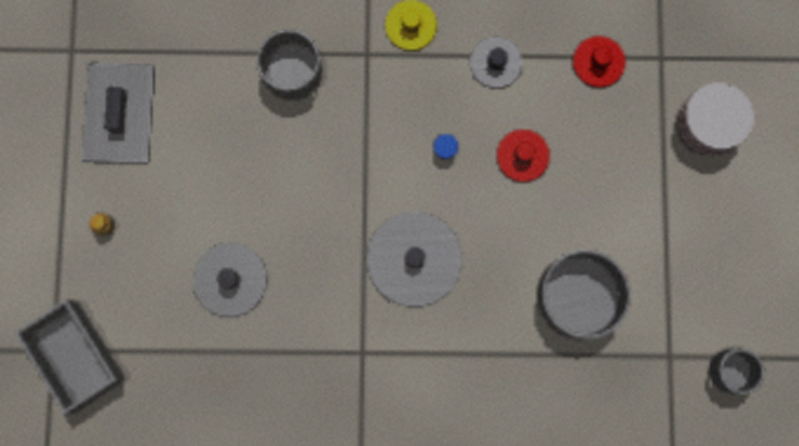

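View pics/sidec.png

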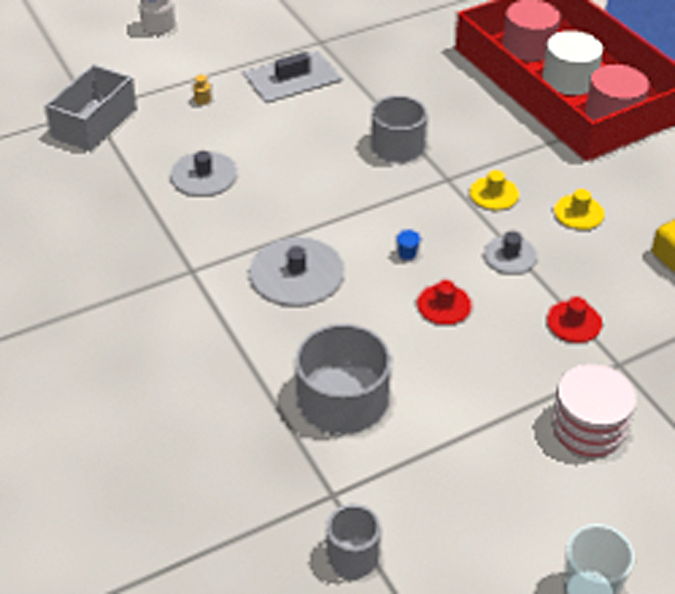

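```bash
cat >> h.py <<'E'
from scipy.optimize import least_squares
def steel(im):
    b=cv2.bilateralFilter(im,7,30,3).astype(float)
    b=cv2.GaussianBlur(b,(0,0),1)
    S=(b.max(2)-b.min(2))/b.max(2)
    return (S<.06).astype(np.uint8)
def hull(m,seed):
    n,l,st,ce=cv2.connectedComponentsWithStats(m,connectivity=4)
    d=np.linalg.norm(ce-seed,axis=1)+1e3*(st[:,4]<60); i=d.argmin()
    c=max(cv2.findContours((l==i).astype(np.uint8),cv2.RETR_EXTERNAL,cv2.CHAIN_APPROX_NONE)[0],key=len)
    return cv2.convexHull(c).reshape(-1,2),st[i]
def fitrim(n,h,z,r):
    P=plane(n,h,z)[:,:2]; c0=circ(P)[0]; cx=cam(n)[0]["xyz"][:2]
    for _ in range(3):
        u=(c0-cx)/np.linalg.norm(c0-cx); k=(P-c0)@u>0.1*r
        s=least_squares(lambda p:np.linalg.norm(P[k]-p[:2],axis=1)-p[2],[*c0,r],loss="soft_l1",f_scale=.001); c0=s.x[:2]
    f=least_squares(lambda p:np.linalg.norm(P[k]-p,axis=1)-r,c0,loss="soft_l1",f_scale=.001).x
    return c0.round(4),round(2000*s.x[2],1),f.round(4)
E
python3 - <<'E'
from h import *
T=dict(lid_s=(361,196,.004,.025),lid_m=(248,289,.004,.034),lid_l=(326,281,.004,.044),lid_o=(201,217,.004,0),
 jar_s=(462,328,.04,.02),jar_m=(273,197,.045,.029),jar_l=(398,296,.05,.039),jar_o=(181,322,.042,0),dish=(455,221,.045,.031))
S=dict(lid_s=(379,264),lid_m=(265,235),lid_l=(299,270),lid_o=(298,198),jar_s=(320,371),jar_m=(338,218),jar_l=(317,310),jar_o=(224,209),dish=(410,322))
ms={n:steel(cv2.imread(f"pics/{n}0.png")) for n in("top","side")}
for k,(u,v,z,r) in T.items():
    for n,s in(("top",(u,v)),("side",S[k])):
        h,st=hull(ms[n],s)
        if r: print(k,n,st,*fitrim(n,h,z,r))
        else:
            P=plane(n,h,z)[:,:2]; c,wh,a=cv2.minAreaRect((P*1000).astype(np.float32)); print(k,n,st,np.round(c,1),np.round(wh,1),round(a,1))
cv2.imwrite("pics/m.png",np.hstack([ms["top"][170:360,150:490],cv2.resize(ms["side"][150:400,190:450],None,fx=.76,fy=.76)])*255)
E
```

```text
lid_s top [349 185  24  23 384] [ 0.6484 -0.0857] 50.4 [ 0.6487 -0.0858]
lid_s side [363 247  50  34 795] [ 0.6591 -0.0928] 128.8 [ 0.6751 -0.0555]
lid_m top [232 273  32  32 835] [0.4402 0.1584] 68.8 [0.4404 0.1589]
lid_m side [     0      0    640    480 160951] [1.0457 0.2814] 590.9 [1.2462 0.4068]
lid_l top [ 305  259   42   42 1352] [ 0.4599 -0.0092] 91.4 [ 0.4619 -0.0094]
lid_l side [ 279  247   53   45 1187] [0.5059 0.0042] 109.5 [0.5082 0.0268]
lid_o top [ 184  196   32   44 1221] [594.5 268. ] [64.7 96.5] 89.7
lid_o side [307 216  13   8  74] [583.4 152.6] [32. 34.] 62.1
jar_s top [453 318  22  21 355] [ 0.3631 -0.2953] 39.8 [ 0.3631 -0.2952]
jar_s side [343 353  13  13  73] [ 0.4286 -0.3047] 40.0 [ 0.4286 -0.3047]
jar_m top [260 183  27  28 577] [0.6369 0.1072] 54.6 [0.6349 0.1066]
jar_m side [307 216  13   8  74] [0.5571 0.1117] 25.1 [0.5428 0.0989]
jar_l top [ 379  277   39   38 1173] [ 0.4272 -0.1587] 78.6 [ 0.4273 -0.1591]
jar_l side [ 279  247   53   45 1187] [ 0.4832 -0.0385] 103.1 [ 0.4862 -0.0092]
jar_o top [ 157  298   44   48 1221] [370.6 290.9] [87.3 59.5] 33.6
jar_o side [214 169  19  10  80] [421.3 446.6] [33.3 71.1] 38.7
dish top [442 205  29  29 667] [ 0.5905 -0.2845] 62.0 [ 0.5904 -0.2844]
dish side [384 286  12  22 115] [ 0.5952 -0.2172] 53.6 [ 0.5947 -0.2214]
```

View pics/m.png

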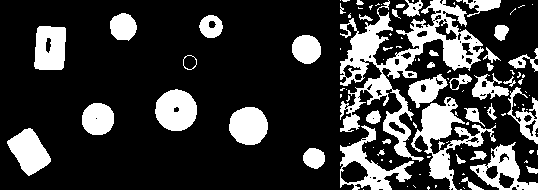

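```bash
cat >> h.py <<'E'
def mask4(im,th=.06):
    b=cv2.GaussianBlur(cv2.resize(im,None,fx=4,fy=4,interpolation=cv2.INTER_CUBIC).astype(float),(0,0),3)
    return (((b.max(2)-b.min(2))/b.max(2))<th).astype(np.uint8)
def cont(m,seed):
    l=cv2.connectedComponents(m,connectivity=4)[1]; u,v=(4*np.array(seed)+1.5).astype(int)
    w=l[v-30:v+31,u-30:u+31]; i=np.bincount(w[w>0]).argmax()
    c=max(cv2.findContours((l==i).astype(np.uint8),cv2.RETR_EXTERNAL,cv2.CHAIN_APPROX_NONE)[0],key=len)
    h=np.zeros(m.shape,np.uint8); cv2.fillPoly(h,[cv2.convexHull(c)],1)
    c=max(cv2.findContours(h,cv2.RETR_EXTERNAL,cv2.CHAIN_APPROX_NONE)[0],key=len)
    return (c.reshape(-1,2)-1.5)/4
def rectfit(n,c,z,L,W,x0,far):
    P=plane(n,c,z)[:,:2]; cx=cam(n)[0]["xyz"][:2]
    def loc(p): 
        co,s=np.cos(p[2]),np.sin(p[2]); return (P-p[:2])@np.array([[co,-s],[s,co]])
    def sel(p):
        q=loc(p); e=np.array([np.abs(abs(q[:,0])-L/2),np.abs(abs(q[:,1])-W/2)]); a=e.argmin(0)
        sg=np.where(a==0,np.sign(q[:,0]),np.sign(q[:,1])); nl=np.where((a==0)[:,None],np.c_[sg,0*sg],np.c_[0*sg,sg])
        v=((np.r_[p[:2]]-cx)@np.array([[np.cos(p[2]),-np.sin(p[2])],[np.sin(p[2]),np.cos(p[2])]]))
        k=(e.max(0)>.008)
        if far: k&=(nl@v>0.0)
        return a,k
    p=np.array(x0)
    for _ in range(4):
        a,k=sel(p)
        def f(p):
            q=loc(p); return np.where(a==0,abs(q[:,0])-L/2,abs(q[:,1])-W/2)[k]
        s=least_squares(f,p,loss="soft_l1",f_scale=.001); p=s.x
    return p[:2].round(4),round(np.degrees(p[2]),2),"rms mm",round(1000*np.sqrt(np.mean(f(p)**2)),2)
E
python3 - <<'E'
from h import *
im=np.mean([robot.get_image("top")[:,:,::-1] for _ in range(4)],0).astype(np.uint8)
T=dict(lid_s=(361,203,.004,.025),lid_m=(248,299,.004,.034),lid_l=(326,295,.004,.044),
 jar_s=(462,328,.04,.02),jar_m=(273,197,.045,.029),jar_l=(398,296,.05,.039),dish=(455,221,.045,.031))
for th in(.05,.06):
  m=mask4(im,th)
  for k,(u,v,z,r) in T.items():
    c=cont(m,(u,v)); print(k,*fitrim("top",c,z,r),"all:",*[np.round(a,4) for a in circ(plane("top",c,z))])
  print("lid_o",*rectfit("top",cont(m,(193,225)),.004,.094,.062,[.594,.268,0],False))
  print("jar_o",*rectfit("top",cont(m,(181,322)),.042,.084,.052,[.37,.29,np.radians(33.6)],True))
d=(cv2.resize(im,None,fx=4,fy=4,interpolation=cv2.INTER_CUBIC).max(2)<65).astype(np.uint8)
for k,s in dict(s=(361,195),m=(247,288),l=(326,280),o=(199,217)).items():
    l=cv2.connectedComponents(d)[1]; u,v=4*s[0],4*s[1]; yy,xx=np.where(l==l[v,u]); px=(np.array([xx.mean(),yy.mean()])-1.5)/4
    print("knob",k,len(xx)/16,px,plane("top",px,.015).round(4))
E
```

```text
lid_s [ 0.6481 -0.0856] 49.4 [ 0.6477 -0.0855] all: [ 0.6475 -0.0855] 0.0502
lid_m [0.44   0.1583] 67.7 [0.4399 0.1581] all: [0.44   0.1583] 0.0676
lid_l [ 0.4608 -0.0097] 87.9 [ 0.4607 -0.0097] all: [ 0.4608 -0.0096] 0.0879
jar_s [ 0.3635 -0.2966] 39.1 [ 0.3635 -0.296 ] all: [ 0.3635 -0.2935] 0.0428
jar_m [0.6371 0.1074] 57.0 [0.6365 0.1072] all: [0.6343 0.1067] 0.0604
jar_l [ 0.4278 -0.1596] 77.9 [ 0.4277 -0.1596] all: [ 0.4273 -0.1588] 0.0789
dish [ 0.5903 -0.2842] 61.3 [ 0.5901 -0.2839] all: [ 0.5905 -0.2844] 0.061
lid_o [0.5943 0.2678] -0.71 rms mm 0.4
jar_o [0.3701 0.2947] 34.35 rms mm 0.21
lid_s [ 0.6483 -0.0856] 49.9 [ 0.6483 -0.0856] all: [ 0.6476 -0.0854] 0.051
lid_m [0.44   0.1583] 68.6 [0.4402 0.1586] all: [0.44   0.1583] 0.0685
lid_l [ 0.4608 -0.0097] 88.8 [ 0.4613 -0.0099] all: [ 0.4609 -0.0097] 0.0888
jar_s [ 0.3635 -0.2965] 40.1 [ 0.3635 -0.2966] all: [ 0.3636 -0.2934] 0.0438
jar_m [0.6371 0.1074] 58.2 [0.6372 0.1074] all: [0.6342 0.1067] 0.0616
jar_l [ 0.4278 -0.1597] 78.8 [ 0.4281 -0.1602] all: [ 0.4273 -0.1588] 0.0799
dish [ 0.5904 -0.2843] 62.2 [ 0.5905 -0.2844] all: [ 0.5905 -0.2844] 0.062
lid_o [0.5942 0.2678] -0.64 rms mm 0.81
jar_o [0.3703 0.2954] 34.3 rms mm 0.21
knob s 86.25 [360.92155797 196.07735507] [[ 0.6449 -0.085   0.015 ]]
knob m 99.8125 [246.83304634 289.89628992] [[0.4366 0.1581 0.015 ]]
knob l 83.125 [325.91184211 280.65451128] [[ 0.458  -0.0097  0.015 ]]
knob o 199.4375 [198.81678941 217.67067534] [[0.5917 0.2677 0.015 ]]
```

```bash
cat > go.py <<'E'
import sys; from h import *
# target x y z yaw(deg of tool y axis) -> row numbers
x,y,z,yaw=map(float,sys.argv[1:5]); s=robot.state(); q=s["ee_rot"]; M=R.from_quat(np.r_[q[1:],q[0]])
Y=np.array([np.cos(np.radians(yaw)),np.sin(np.radians(yaw)),0]); Z=np.array([0,0,-1.])
if Y@M.as_matrix()[:,1]<0: Y=-Y
D=R.from_matrix(np.c_[np.cross(Y,Z),Y,Z])
print("t",round(s["t"],2),"pos",s["tool_pos"].round(4),"F",s["wrist_force"].round(1),"w",round(s["width"],4),"ff",round(s["finger_force"],1))
print("d",M.inv().apply(np.array([x,y,z])-s["tool_pos"]).round(4),"w",(M.inv()*D).as_rotvec().round(4))
E
python3 go.py .5943 .2678 .10 89.3
```

```text
t 0.3 pos [0.1895 0.6216 0.2143] F [ 0.1 -0.3  0.1] w 0.0917 ff 0.0
d [-0.4903 -0.2203  0.1144] w [-0.0006  0.     -0.2837]
```

```bash
python3 -m jog '[{"dx":-0.4903,"dy":-0.2203,"dz":0.05,"wz":-0.2837,"jaw":0.045},{"dx":-0.4903,"dy":-0.2203,"dz":0.05,"wz":-0.2837,"jaw":0.045},{"dx":-0.4903,"dy":-0.2203,"dz":0.05,"wz":-0.2837,"jaw":0.045},{"dx":-0.4903,"dy":-0.2203,"dz":0.05,"wz":-0.2837,"jaw":0.045},{"dx":-0.4903,"dy":-0.2203,"dz":0.05,"wz":-0.2837,"jaw":0.045},{"dx":-0.4903,"dy":-0.2203,"dz":0.05,"wz":-0.2837,"jaw":0.045},{"dx":-0.4903,"dy":-0.2203,"dz":0.05,"wz":-0.2837,"jaw":0.045},{"dx":-0.4903,"dy":-0.2203,"dz":0.05,"wz":-0.2837,"jaw":0.045},{"dx":-0.4903,"dy":-0.2203,"dz":0.05,"wz":-0.2837,"jaw":0.045},{"dx":-0.4903,"dy":-0.2203,"dz":0.05,"wz":-0.2837,"jaw":0.045},{"dx":-0.4903,"dy":-0.2203,"dz":0.05,"wz":-0.2837,"jaw":0.045},{"dx":-0.4903,"dy":-0.2203,"dz":0.05,"wz":-0.2837,"jaw":0.045},{"dx":-0.4903,"dy":-0.2203,"dz":0.05,"wz":-0.2837,"jaw":0.045},{"dx":-0.4903,"dy":-0.2203,"dz":0.1144,"wz":-0.2837,"jaw":0.045},{"dx":-0.4903,"dy":-0.2203,"dz":0.1144,"wz":-0.2837,"jaw":0.045},{"dx":-0.4903,"dy":-0.2203,"dz":0.1144,"wz":-0.2837,"jaw":0.045},{"dx":-0.4903,"dy":-0.2203,"dz":0.1144,"wz":-0.2837,"jaw":0.045},{"dx":-0.4903,"dy":-0.2203,"dz":0.1144,"wz":-0.2837,"jaw":0.045}]' 15; python3 go.py .5943 .2678 .008 89.3
```

```text
t 0.3 pos [0.1895 0.6216 0.2143] F [ 0.1 -0.3  0.1] w 0.0917 ff 0.0
d [-0.4903 -0.2202  0.2064] w [-0.0006  0.     -0.2837]validation failed for argument at $[0]...
```

```bash
python3 -m jog '[{"dx":0,"dy":0,"dz":0.001,"wx":0,"wy":0,"wz":0,"jaw":0.045}]' 15; echo; python3 -m jog --help | head -30
```

```text
t: 0.38
tool_pos: [0.1895, 0.6218, 0.2136]
ee_rot: [0.0, 0.147, 0.989, 0.0]
wrist_force: [-0.1, 1.2, 0.1]
width: 0.0868
finger_force: 0.0
invalid input: not JSON, or not a number
```

```bash
python3 -m jog '[{"dx":-0.4903,"dy":-0.2203,"dz":0.05,"wx":0,"wy":0,"wz":-0.2837,"jaw":0.045},{"dx":-0.4903,"dy":-0.2203,"dz":0.05,"wx":0,"wy":0,"wz":-0.2837,"jaw":0.045},{"dx":-0.4903,"dy":-0.2203,"dz":0.05,"wx":0,"wy":0,"wz":-0.2837,"jaw":0.045},{"dx":-0.4903,"dy":-0.2203,"dz":0.05,"wx":0,"wy":0,"wz":-0.2837,"jaw":0.045},{"dx":-0.4903,"dy":-0.2203,"dz":0.05,"wx":0,"wy":0,"wz":-0.2837,"jaw":0.045},{"dx":-0.4903,"dy":-0.2203,"dz":0.05,"wx":0,"wy":0,"wz":-0.2837,"jaw":0.045},{"dx":-0.4903,"dy":-0.2203,"dz":0.05,"wx":0,"wy":0,"wz":-0.2837,"jaw":0.045},{"dx":-0.4903,"dy":-0.2203,"dz":0.05,"wx":0,"wy":0,"wz":-0.2837,"jaw":0.045},{"dx":-0.4903,"dy":-0.2203,"dz":0.05,"wx":0,"wy":0,"wz":-0.2837,"jaw":0.045},{"dx":-0.4903,"dy":-0.2203,"dz":0.05,"wx":0,"wy":0,"wz":-0.2837,"jaw":0.045},{"dx":-0.4903,"dy":-0.2203,"dz":0.05,"wx":0,"wy":0,"wz":-0.2837,"jaw":0.045},{"dx":-0.4903,"dy":-0.2203,"dz":0.05,"wx":0,"wy":0,"wz":-0.2837,"jaw":0.045},{"dx":-0.4903,"dy":-0.2203,"dz":0.05,"wx":0,"wy":0,"wz":-0.2837,"jaw":0.045},{"dx":-0.4903,"dy":-0.2203,"dz":0.1144,"wx":0,"wy":0,"wz":-0.2837,"jaw":0.045},{"dx":-0.4903,"dy":-0.2203,"dz":0.1144,"wx":0,"wy":0,"wz":-0.2837,"jaw":0.045},{"dx":-0.4903,"dy":-0.2203,"dz":0.1144,"wx":0,"wy":0,"wz":-0.2837,"jaw":0.045},{"dx":-0.4903,"dy":-0.2203,"dz":0.1144,"wx":0,"wy":0,"wz":-0.2837,"jaw":0.045},{"dx":-0.4903,"dy":-0.2203,"dz":0.1144,"wx":0,"wy":0,"wz":-0.2837,"jaw":0.045}]' 15; python3 go.py .5943 .2678 .008 89.3
```

```text
t: 1.88
tool_pos: [0.5949, 0.2692, 0.1007]
ee_rot: [0.001, 0.006, 1.0, 0.001]
wrist_force: [0.2, -0.6, 0.7]
width: 0.0449
finger_force: 0.0
t 1.88 pos [0.5949 0.2692 0.1007] F [ 0.2 -0.6  0.7] w 0.0449 ff 0.0
d [ 0.0007 -0.0015  0.0927] w [0.0012 0.0018 0.001 ]
```

```bash
python3 -m jog '[{"dx":0,"dy":-0.0008,"dz":0.04,"wx":0,"wy":0,"wz":0,"jaw":0.045},{"dx":0,"dy":-0.0008,"dz":0.075,"wx":0,"wy":0,"wz":0,"jaw":0.045},{"dx":0,"dy":-0.0008,"dz":0.088,"wx":0,"wy":0,"wz":0,"jaw":0.045},{"dx":0,"dy":-0.0008,"dz":0.092,"wx":0,"wy":0,"wz":0,"jaw":0.045},{"dx":0,"dy":-0.0008,"dz":0.092,"wx":0,"wy":0,"wz":0,"jaw":0.045},{"dx":0,"dy":-0.0008,"dz":0.092,"wx":0,"wy":0,"wz":0,"jaw":0},{"dx":0,"dy":-0.0008,"dz":0.092,"wx":0,"wy":0,"wz":0,"jaw":0},{"dx":0,"dy":-0.0008,"dz":0.092,"wx":0,"wy":0,"wz":0,"jaw":0},{"dx":0,"dy":-0.0008,"dz":0.092,"wx":0,"wy":0,"wz":0,"jaw":0},{"dx":0,"dy":-0.0008,"dz":0.092,"wx":0,"wy":0,"wz":0,"jaw":0},{"dx":0,"dy":-0.0008,"dz":0.092,"wx":0,"wy":0,"wz":0,"jaw":0}]' 20; python3 go.py .5943 .2678 .008 89.3
```

```text
t: 2.8
tool_pos: [0.5949, 0.2677, 0.0082]
ee_rot: [0.001, 0.006, 1.0, 0.0]
wrist_force: [-0.0, -0.1, 4.3]
width: 0.0139
finger_force: 20.0
t 2.8 pos [0.5949 0.2677 0.0082] F [-0.  -0.1  4.3] w 0.0139 ff 20.0
d [0.0006 0.0001 0.0002] w [0.0009 0.0013 0.0001]
```

```bash
python3 go.py .3704 .2952 .10 124.3; python3 -m jog '[{"dx":0,"dy":0,"dz":-0.02,"wx":0,"wy":0,"wz":0,"jaw":0},{"dx":0,"dy":0,"dz":-0.05,"wx":0,"wy":0,"wz":0,"jaw":0},{"dx":0,"dy":0,"dz":-0.092,"wx":0,"wy":0,"wz":0,"jaw":0},{"dx":0,"dy":0,"dz":-0.092,"wx":0,"wy":0,"wz":0,"jaw":0}]'
```

```text
t 2.8 pos [0.5949 0.2677 0.0082] F [-0.  -0.1  4.3] w 0.0139 ff 20.0
d [ 0.2246  0.0248 -0.092 ] w [ 5.000e-04  1.500e-03 -6.108e-01]
t: 3.13
tool_pos: [0.5986, 0.2692, 0.1068]
ee_rot: [0.005, 0.006, 1.0, 0.003]
wrist_force: [1.5, 0.4, -0.2]
width: 0.0139
finger_force: 20.0
```

```bash
python3 -m jog '[{"dx":0.02,"dy":0.002,"dz":0,"wx":0,"wy":0,"wz":-0.06,"jaw":0},{"dx":0.045,"dy":0.005,"dz":0,"wx":0,"wy":0,"wz":-0.12,"jaw":0},{"dx":0.075,"dy":0.008,"dz":0,"wx":0,"wy":0,"wz":-0.2,"jaw":0},{"dx":0.105,"dy":0.012,"dz":0,"wx":0,"wy":0,"wz":-0.28,"jaw":0},{"dx":0.135,"dy":0.015,"dz":0,"wx":0,"wy":0,"wz":-0.36,"jaw":0},{"dx":0.165,"dy":0.018,"dz":0,"wx":0,"wy":0,"wz":-0.44,"jaw":0},{"dx":0.19,"dy":0.021,"dz":0,"wx":0,"wy":0,"wz":-0.52,"jaw":0},{"dx":0.21,"dy":0.024,"dz":0,"wx":0,"wy":0,"wz":-0.58,"jaw":0},{"dx":0.224,"dy":0.0265,"dz":0,"wx":0,"wy":0,"wz":-0.611,"jaw":0},{"dx":0.224,"dy":0.0265,"dz":0,"wx":0,"wy":0,"wz":-0.611,"jaw":0},{"dx":0.224,"dy":0.0265,"dz":0,"wx":0,"wy":0,"wz":-0.611,"jaw":0},{"dx":0.224,"dy":0.0265,"dz":0,"wx":0,"wy":0,"wz":-0.611,"jaw":0},{"dx":0.224,"dy":0.0265,"dz":0,"wx":0,"wy":0,"wz":-0.611,"jaw":0}]'
python3 go.py .3704 .2952 .050 124.3
python3 - <<'E'
from h import *
ims={n:robot.get_image(n)[:,:,::-1] for n in("top","side")}
a=cv2.resize(ims["top"][270:370,120:250],None,fx=3,fy=3);b=cv2.resize(ims["side"][150:250,170:300],None,fx=3,fy=3)
cv2.imwrite("pics/c1.png",np.hstack([a,b]))
E
```

```text
t: 4.22
tool_pos: [0.3721, 0.2963, 0.0992]
ee_rot: [0.0, -0.294, 0.956, -0.0]
wrist_force: [-0.3, 0.5, -1.9]
width: 0.0137
finger_force: 20.0
t 4.22 pos [0.3721 0.2963 0.0992] F [-0.3  0.5 -1.9] w 0.0137 ff 20.0
d [0.0021 0.     0.0492] w [-0.0003  0.0009 -0.0022]
```

View pics/c1.png

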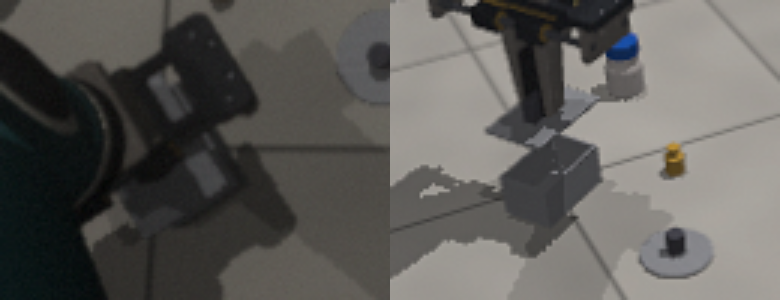

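```bash
python3 -m jog '[{"dx":0.0015,"dy":0,"dz":0.015,"wx":0,"wy":0,"wz":-0.002,"jaw":0},{"dx":0.0015,"dy":0,"dz":0.032,"wx":0,"wy":0,"wz":-0.002,"jaw":0},{"dx":0.0015,"dy":0,"dz":0.042,"wx":0,"wy":0,"wz":-0.002,"jaw":0},{"dx":0.0015,"dy":0,"dz":0.045,"wx":0,"wy":0,"wz":-0.002,"jaw":0},{"dx":0.0015,"dy":0,"dz":0.047,"wx":0,"wy":0,"wz":-0.002,"jaw":0},{"dx":0.0015,"dy":0,"dz":0.047,"wx":0,"wy":0,"wz":-0.002,"jaw":0},{"dx":0.0015,"dy":0,"dz":0.047,"wx":0,"wy":0,"wz":-0.002,"jaw":0},{"dx":0.0015,"dy":0,"dz":0.047,"wx":0,"wy":0,"wz":-0.002,"jaw":0}]'
python3 go.py .3704 .2952 .050 124.3
```

```text
t: 4.98
tool_pos: [0.3698, 0.296, 0.0528]
ee_rot: [0.001, -0.296, 0.955, 0.0]
wrist_force: [0.3, 0.8, -1.6]
width: 0.0139
finger_force: 20.0
t 4.98 pos [0.3698 0.296  0.0528] F [ 0.3  0.8 -1.6] w 0.0139 ff 20.0
d [-0.     -0.001   0.0028] w [0.0001 0.0013 0.0021]
```

```bash
python3 -m jog '[{"dx":0,"dy":-0.0005,"dz":0.001,"wx":0,"wy":0,"wz":0.001,"jaw":0},{"dx":0,"dy":-0.0005,"dz":0.002,"wx":0,"wy":0,"wz":0.001,"jaw":0},{"dx":0,"dy":-0.0005,"dz":0.0025,"wx":0,"wy":0,"wz":0.001,"jaw":0},{"dx":0,"dy":-0.0005,"dz":0.0025,"wx":0,"wy":0,"wz":0.001,"jaw":0},{"dx":0,"dy":-0.0005,"dz":0.0025,"wx":0,"wy":0,"wz":0.001,"jaw":0}]'
python3 go.py .3704 .2952 .050 124.3
```

```text
t: 5.4
tool_pos: [0.3699, 0.2954, 0.0501]
ee_rot: [0.0, -0.295, 0.955, 0.0]
wrist_force: [-0.3, -1.3, 3.8]
width: 0.0141
finger_force: 20.0
t 5.4 pos [0.3699 0.2954 0.0501] F [-0.3 -1.3  3.8] w 0.0141 ff 20.0
d [-0.0003 -0.0004  0.0001] w [-0.0001  0.0006  0.0011]
```

Contact made (the Fz reading went from -1.6 to +3.8 N). Next I release and rise to 0.12.

```bash
python3 -m jog '[{"dx":0,"dy":0,"dz":0,"wx":0,"wy":0,"wz":0,"jaw":0.04},{"dx":0,"dy":0,"dz":0,"wx":0,"wy":0,"wz":0,"jaw":0.04},{"dx":0,"dy":0,"dz":0,"wx":0,"wy":0,"wz":0,"jaw":0.04},{"dx":0,"dy":0,"dz":0,"wx":0,"wy":0,"wz":0,"jaw":0.04},{"dx":0,"dy":0,"dz":0,"wx":0,"wy":0,"wz":0,"jaw":0.04},{"dx":0,"dy":0,"dz":-0.02,"wx":0,"wy":0,"wz":0,"jaw":0.04},{"dx":0,"dy":0,"dz":-0.05,"wx":0,"wy":0,"wz":0,"jaw":0.04},{"dx":0,"dy":0,"dz":-0.07,"wx":0,"wy":0,"wz":0,"jaw":0.04},{"dx":0,"dy":0,"dz":-0.07,"wx":0,"wy":0,"wz":0,"jaw":0.04}]'
python3 go.py .4400 .1583 .100 90;python3 go.py .4400 .1583 .100 110
```

```text
t: 6.15
tool_pos: [0.3717, 0.297, 0.1232]
ee_rot: [0.003, -0.295, 0.955, 0.001]
wrist_force: [0.1, -0.1, 0.7]
width: 0.0401
finger_force: 0.0
t 6.15 pos [0.3717 0.297  0.1232] F [ 0.1 -0.1  0.7] w 0.0401 ff 0.0
d [ 0.0221 -0.1531  0.023 ] w [0.0028 0.0066 0.5997]
t 6.15 pos [0.3717 0.297  0.1232] F [ 0.1 -0.1  0.7] w 0.0401 ff 0.0
d [ 0.0221 -0.1531  0.023 ] w [0.0016 0.0069 0.2507]
```

```bash
python3 -m jog '[{"dx":0.0193,"dy":-0.1525,"dz":0,"wx":0,"wy":0,"wz":0.6,"jaw":0.04},{"dx":0.0193,"dy":-0.1525,"dz":0,"wx":0,"wy":0,"wz":0.6,"jaw":0.04},{"dx":0.0193,"dy":-0.1525,"dz":0,"wx":0,"wy":0,"wz":0.6,"jaw":0.04},{"dx":0.0193,"dy":-0.1525,"dz":0,"wx":0,"wy":0,"wz":0.6,"jaw":0.04},{"dx":0.0193,"dy":-0.1525,"dz":0.02,"wx":0,"wy":0,"wz":0.6,"jaw":0.04},{"dx":0.0193,"dy":-0.1525,"dz":0.04,"wx":0,"wy":0,"wz":0.6,"jaw":0.04},{"dx":0.0193,"dy":-0.1525,"dz":0.06,"wx":0,"wy":0,"wz":0.6,"jaw":0.04},{"dx":0.0193,"dy":-0.1525,"dz":0.06,"wx":0,"wy":0,"wz":0.6,"jaw":0.04},{"dx":0.0193,"dy":-0.1525,"dz":0.06,"wx":0,"wy":0,"wz":0.6,"jaw":0.04},{"dx":0.0193,"dy":-0.1525,"dz":0.06,"wx":0,"wy":0,"wz":0.6,"jaw":0.04},{"dx":0.0193,"dy":-0.1525,"dz":0.06,"wx":0,"wy":0,"wz":0.6,"jaw":0.04}]'
python3 go.py .4400 .1583 .008 90
```

```text
t: 7.07
tool_pos: [0.4405, 0.1589, 0.0606]
ee_rot: [0.001, -0.0, 1.0, 0.0]
wrist_force: [-0.2, -0.7, 0.6]
width: 0.0401
finger_force: 0.0
t 7.07 pos [0.4405 0.1589 0.0606] F [-0.2 -0.7  0.6] w 0.0401 ff 0.0
d [ 0.0006 -0.0007  0.0526] w [0.0007 0.0016 0.0001]
```

Closing on the medium lid.

```bash
python3 -m jog '[{"dx":0,"dy":-0.0004,"dz":0.025,"wx":0,"wy":0,"wz":0,"jaw":0.04},{"dx":0,"dy":-0.0004,"dz":0.045,"wx":0,"wy":0,"wz":0,"jaw":0.04},{"dx":0,"dy":-0.0004,"dz":0.052,"wx":0,"wy":0,"wz":0,"jaw":0.04},{"dx":0,"dy":-0.0004,"dz":0.052,"wx":0,"wy":0,"wz":0,"jaw":0.04},{"dx":0,"dy":-0.0004,"dz":0.052,"wx":0,"wy":0,"wz":0,"jaw":0},{"dx":0,"dy":-0.0004,"dz":0.052,"wx":0,"wy":0,"wz":0,"jaw":0},{"dx":0,"dy":-0.0004,"dz":0.052,"wx":0,"wy":0,"wz":0,"jaw":0},{"dx":0,"dy":-0.0004,"dz":0.052,"wx":0,"wy":0,"wz":0,"jaw":0},{"dx":0,"dy":-0.0004,"dz":0.052,"wx":0,"wy":0,"wz":0,"jaw":0},{"dx":0,"dy":-0.0004,"dz":0.052,"wx":0,"wy":0,"wz":0,"jaw":0}]' 20; python3 go.py .6371 .1074 .090 90
```

```text
t: 7.9
tool_pos: [0.4406, 0.1585, 0.0087]
ee_rot: [0.001, 0.0, 1.0, 0.0]
wrist_force: [-0.3, -0.3, 7.0]
width: 0.0172
finger_force: 20.0
t 7.9 pos [0.4406 0.1585 0.0087] F [-0.3 -0.3  7. ] w 0.0172 ff 20.0
d [-0.1967 -0.051  -0.081 ] w [ 0.0008  0.0017 -0.0002]
```

```bash
python3 -m jog '[{"dx":0,"dy":0,"dz":-0.015,"wx":0,"wy":0,"wz":0,"jaw":0},{"dx":0,"dy":0,"dz":-0.04,"wx":0,"wy":0,"wz":0,"jaw":0},{"dx":-0.005,"dy":0,"dz":-0.065,"wx":0,"wy":0,"wz":0,"jaw":0},{"dx":-0.02,"dy":-0.005,"dz":-0.085,"wx":0,"wy":0,"wz":0,"jaw":0},{"dx":-0.045,"dy":-0.012,"dz":-0.092,"wx":0,"wy":0,"wz":0,"jaw":0},{"dx":-0.075,"dy":-0.02,"dz":-0.092,"wx":0,"wy":0,"wz":0,"jaw":0},{"dx":-0.105,"dy":-0.028,"dz":-0.092,"wx":0,"wy":0,"wz":0,"jaw":0},{"dx":-0.135,"dy":-0.036,"dz":-0.092,"wx":0,"wy":0,"wz":0,"jaw":0},{"dx":-0.165,"dy":-0.043,"dz":-0.092,"wx":0,"wy":0,"wz":0,"jaw":0},{"dx":-0.188,"dy":-0.049,"dz":-0.092,"wx":0,"wy":0,"wz":0,"jaw":0},{"dx":-0.1971,"dy":-0.0508,"dz":-0.092,"wx":0,"wy":0,"wz":0,"jaw":0},{"dx":-0.1971,"dy":-0.0508,"dz":-0.08,"wx":0,"wy":0,"wz":0,"jaw":0},{"dx":-0.1971,"dy":-0.0508,"dz":-0.06,"wx":0,"wy":0,"wz":0,"jaw":0},{"dx":-0.1971,"dy":-0.0508,"dz":-0.052,"wx":0,"wy":0,"wz":0,"jaw":0},{"dx":-0.1971,"dy":-0.0508,"dz":-0.052,"wx":0,"wy":0,"wz":0,"jaw":0},{"dx":-0.1971,"dy":-0.0508,"dz":-0.052,"wx":0,"wy":0,"wz":0,"jaw":0}]'
python3 go.py .6371 .1074 .0535 90
python3 - <<'E'
from h import *
ims={n:robot.get_image(n)[:,:,::-1] for n in("top","side")}
a=cv2.resize(ims["top"][150:250,210:340],None,fx=3,fy=3);b=cv2.resize(ims["side"][160:260,270:400],None,fx=3,fy=3)
cv2.imwrite("pics/c2.png",np.hstack([a,b]))
E
```

```text
t: 9.23
tool_pos: [0.6354, 0.1078, 0.059]
ee_rot: [-0.001, -0.0, 1.0, -0.0]
wrist_force: [-0.9, 0.9, -0.9]
width: 0.0173
finger_force: 20.0
t 9.23 pos [0.6354 0.1078 0.059 ] F [-0.9  0.9 -0.9] w 0.0173 ff 20.0
d [-0.0018 -0.0004  0.0055] w [-0.0001 -0.0023  0.0007]
```

View pics/c2.png

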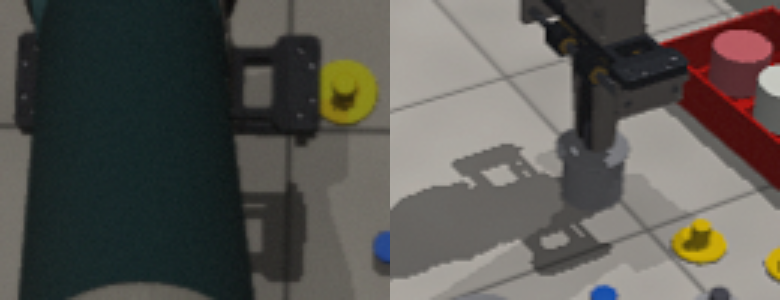

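```bash
python3 -m jog '[{"dx":0,"dy":0,"dz":0.002,"wx":0,"wy":0,"wz":0,"jaw":0},{"dx":0,"dy":0,"dz":0.004,"wx":0,"wy":0,"wz":0,"jaw":0},{"dx":0,"dy":0,"dz":0.005,"wx":0,"wy":0,"wz":0,"jaw":0},{"dx":0,"dy":0,"dz":0.006,"wx":0,"wy":0,"wz":0,"jaw":0},{"dx":0,"dy":0,"dz":0.006,"wx":0,"wy":0,"wz":0,"jaw":0},{"dx":0,"dy":0,"dz":0.006,"wx":0,"wy":0,"wz":0,"jaw":0}]'
python3 go.py .6371 .1074 .0535 90
```

```text
t: 9.83
tool_pos: [0.637, 0.1073, 0.0538]
ee_rot: [0.0, 0.0, 1.0, 0.0]
wrist_force: [-1.9, 1.2, -0.9]
width: 0.0171
finger_force: 20.0
t 9.83 pos [0.637  0.1073 0.0538] F [-1.9  1.2 -0.9] w 0.0171 ff 20.0
d [-0.0001  0.0001  0.0003] w [ 0.0001  0.0001 -0.0002]
```

```bash
python3 -m jog '[{"dx":0,"dy":0,"dz":0.0005,"wx":0,"wy":0,"wz":0,"jaw":0},{"dx":0,"dy":0,"dz":0.0012,"wx":0,"wy":0,"wz":0,"jaw":0},{"dx":0,"dy":0,"dz":0.0012,"wx":0,"wy":0,"wz":0,"jaw":0},{"dx":0,"dy":0,"dz":0.0012,"wx":0,"wy":0,"wz":0,"jaw":0}]'
```

```text
t: 10.17
tool_pos: [0.637, 0.1073, 0.0537]
ee_rot: [0.0, 0.0, 1.0, 0.0]
wrist_force: [-2.8, -0.3, 7.5]
width: 0.0175
finger_force: 20.0
```

```bash
python3 -m jog '[{"dx":0,"dy":0,"dz":0,"wx":0,"wy":0,"wz":0,"jaw":0.04},{"dx":0,"dy":0,"dz":0,"wx":0,"wy":0,"wz":0,"jaw":0.04},{"dx":0,"dy":0,"dz":0,"wx":0,"wy":0,"wz":0,"jaw":0.04},{"dx":0,"dy":0,"dz":0,"wx":0,"wy":0,"wz":0,"jaw":0.04},{"dx":0,"dy":0,"dz":0,"wx":0,"wy":0,"wz":0,"jaw":0.04},{"dx":0,"dy":0,"dz":-0.02,"wx":0,"wy":0,"wz":0,"jaw":0.04},{"dx":0,"dy":0,"dz":-0.05,"wx":0,"wy":0,"wz":0,"jaw":0.04},{"dx":0,"dy":0,"dz":-0.07,"wx":0,"wy":0,"wz":0,"jaw":0.04},{"dx":0.1763,"dy":-0.1172,"dz":-0.07,"wx":0,"wy":0,"wz":0,"jaw":0.04},{"dx":0.1763,"dy":-0.1172,"dz":-0.07,"wx":0,"wy":0,"wz":0,"jaw":0.04},{"dx":0.1763,"dy":-0.1172,"dz":-0.07,"wx":0,"wy":0,"wz":0,"jaw":0.04},{"dx":0.1763,"dy":-0.1172,"dz":-0.07,"wx":0,"wy":0,"wz":0,"jaw":0.04},{"dx":0.1763,"dy":-0.1172,"dz":-0.07,"wx":0,"wy":0,"wz":0,"jaw":0.04},{"dx":0.1763,"dy":-0.1172,"dz":-0.07,"wx":0,"wy":0,"wz":0,"jaw":0.04},{"dx":0.1763,"dy":-0.1172,"dz":-0.04,"wx":0,"wy":0,"wz":0,"jaw":0.04},{"dx":0.1763,"dy":-0.1172,"dz":-0.01,"wx":0,"wy":0,"wz":0,"jaw":0.04},{"dx":0.1763,"dy":-0.1172,"dz":-0.007,"wx":0,"wy":0,"wz":0,"jaw":0.04},{"dx":0.1763,"dy":-0.1172,"dz":-0.007,"wx":0,"wy":0,"wz":0,"jaw":0.04},{"dx":0.1763,"dy":-0.1172,"dz":-0.007,"wx":0,"wy":0,"wz":0,"jaw":0.04}]'
python3 go.py .4608 -.0097 .008 90
```

```text
t: 11.75
tool_pos: [0.4612, -0.0099, 0.0601]
ee_rot: [0.0, 0.0, 1.0, -0.0]
wrist_force: [-0.5, 0.5, 0.6]
width: 0.0402
finger_force: 0.0
t 11.75 pos [ 0.4612 -0.0099  0.0601] F [-0.5  0.5  0.6] w 0.0402 ff 0.0
d [0.0004 0.0002 0.0521] w [-0.      0.0003 -0.0001]
```

```bash
python3 -m jog '[{"dx":0,"dy":0,"dz":0.025,"wx":0,"wy":0,"wz":0,"jaw":0.04},{"dx":0,"dy":0,"dz":0.045,"wx":0,"wy":0,"wz":0,"jaw":0.04},{"dx":0,"dy":0,"dz":0.052,"wx":0,"wy":0,"wz":0,"jaw":0.04},{"dx":0,"dy":0,"dz":0.052,"wx":0,"wy":0,"wz":0,"jaw":0.04},{"dx":0,"dy":0,"dz":0.052,"wx":0,"wy":0,"wz":0,"jaw":0},{"dx":0,"dy":0,"dz":0.052,"wx":0,"wy":0,"wz":0,"jaw":0},{"dx":0,"dy":0,"dz":0.052,"wx":0,"wy":0,"wz":0,"jaw":0},{"dx":0,"dy":0,"dz":0.052,"wx":0,"wy":0,"wz":0,"jaw":0},{"dx":0,"dy":0,"dz":0.052,"wx":0,"wy":0,"wz":0,"jaw":0},{"dx":0,"dy":0,"dz":0.052,"wx":0,"wy":0,"wz":0,"jaw":0}]' 25; python3 go.py .4278 -.1597 .0585 90
```

```text
t: 12.58
tool_pos: [0.4615, -0.0099, 0.0085]
ee_rot: [0.001, 0.0, 1.0, 0.0]
wrist_force: [-0.5, 1.0, 7.6]
width: 0.0172
finger_force: 25.0
t 12.58 pos [ 0.4615 -0.0099  0.0085] F [-0.5  1.   7.6] w 0.0172 ff 25.0
d [ 0.0336 -0.1498 -0.0501] w [ 0.0002  0.002  -0.0002]
```

```bash
python3 -m jog '[{"dx":0,"dy":0,"dz":-0.015,"wx":0,"wy":0,"wz":0,"jaw":0},{"dx":0,"dy":0,"dz":-0.04,"wx":0,"wy":0,"wz":0,"jaw":0},{"dx":0,"dy":0,"dz":-0.07,"wx":0,"wy":0,"wz":0,"jaw":0},{"dx":0.002,"dy":-0.01,"dz":-0.09,"wx":0,"wy":0,"wz":0,"jaw":0},{"dx":0.007,"dy":-0.03,"dz":-0.095,"wx":0,"wy":0,"wz":0,"jaw":0},{"dx":0.013,"dy":-0.06,"dz":-0.095,"wx":0,"wy":0,"wz":0,"jaw":0},{"dx":0.02,"dy":-0.09,"dz":-0.095,"wx":0,"wy":0,"wz":0,"jaw":0},{"dx":0.026,"dy":-0.12,"dz":-0.095,"wx":0,"wy":0,"wz":0,"jaw":0},{"dx":0.031,"dy":-0.14,"dz":-0.095,"wx":0,"wy":0,"wz":0,"jaw":0},{"dx":0.033,"dy":-0.15,"dz":-0.095,"wx":0,"wy":0,"wz":0,"jaw":0},{"dx":0.033,"dy":-0.15,"dz":-0.085,"wx":0,"wy":0,"wz":0,"jaw":0},{"dx":0.033,"dy":-0.15,"dz":-0.07,"wx":0,"wy":0,"wz":0,"jaw":0},{"dx":0.033,"dy":-0.15,"dz":-0.06,"wx":0,"wy":0,"wz":0,"jaw":0},{"dx":0.033,"dy":-0.15,"dz":-0.055,"wx":0,"wy":0,"wz":0,"jaw":0},{"dx":0.033,"dy":-0.15,"dz":-0.052,"wx":0,"wy":0,"wz":0,"jaw":0},{"dx":0.033,"dy":-0.15,"dz":-0.052,"wx":0,"wy":0,"wz":0,"jaw":0},{"dx":0.033,"dy":-0.15,"dz":-0.052,"wx":0,"wy":0,"wz":0,"jaw":0}]'
python3 go.py .4278 -.1597 .058 90
python3 - <<'E'
from h import *
ims={n:robot.get_image(n)[:,:,::-1] for n in("top","side")}
a=cv2.resize(ims["top"][245:345,330:460],None,fx=3,fy=3);b=cv2.resize(ims["side"][250:350,250:380],None,fx=3,fy=3)
cv2.imwrite("pics/c3.png",np.hstack([a,b]))
E
```

```text
t: 14.0
tool_pos: [0.4279, -0.1593, 0.0594]
ee_rot: [0.0, -0.0, 1.0, 0.0]
wrist_force: [-0.3, 0.2, -1.2]
width: 0.0171
finger_force: 25.0
t 14.0 pos [ 0.4279 -0.1593  0.0594] F [-0.3  0.2 -1.2] w 0.0171 ff 25.0
d [ 0.0001 -0.0004  0.0014] w [0.0002 0.0001 0.001 ]
```

View pics/c3.png

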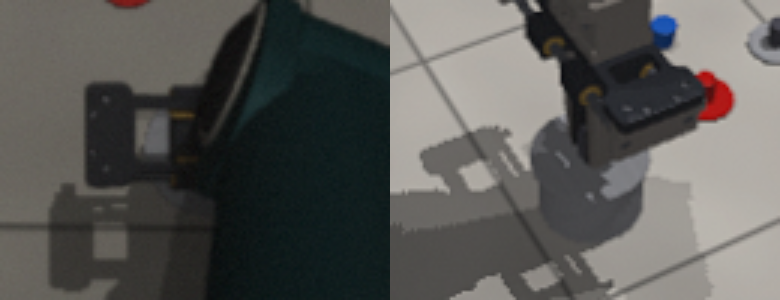

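The large lid hangs level just above its jar, so I'll lower it 2.7 mm.

```bash
python3 -m jog '[{"dx":0,"dy":0,"dz":0.001,"wx":0,"wy":0,"wz":0,"jaw":0},{"dx":0,"dy":0,"dz":0.002,"wx":0,"wy":0,"wz":0,"jaw":0},{"dx":0,"dy":0,"dz":0.0027,"wx":0,"wy":0,"wz":0,"jaw":0},{"dx":0,"dy":0,"dz":0.0027,"wx":0,"wy":0,"wz":0,"jaw":0},{"dx":0,"dy":0,"dz":0.0027,"wx":0,"wy":0,"wz":0,"jaw":0}]'
```

```text
t: 14.52
tool_pos: [0.428, -0.1599, 0.0584]
ee_rot: [0.001, 0.0, 1.0, 0.0]
wrist_force: [-4.5, 2.6, 18.2]
width: 0.0173
finger_force: 25.0
```

```bash
python3 -m jog '[{"dx":0,"dy":0,"dz":-0.0012,"wx":0,"wy":0,"wz":0,"jaw":0},{"dx":0,"dy":0,"dz":-0.0012,"wx":0,"wy":0,"wz":0,"jaw":0.04},{"dx":0,"dy":0,"dz":-0.0012,"wx":0,"wy":0,"wz":0,"jaw":0.04},{"dx":0,"dy":0,"dz":-0.0012,"wx":0,"wy":0,"wz":0,"jaw":0.04},{"dx":0,"dy":0,"dz":-0.0012,"wx":0,"wy":0,"wz":0,"jaw":0.04},{"dx":0,"dy":0,"dz":-0.02,"wx":0,"wy":0,"wz":0,"jaw":0.04},{"dx":0,"dy":0,"dz":-0.05,"wx":0,"wy":0,"wz":0,"jaw":0.04},{"dx":0,"dy":0,"dz":-0.07,"wx":0,"wy":0,"wz":0,"jaw":0.04},{"dx":-0.2202,"dy":0.0741,"dz":-0.07,"wx":0,"wy":0,"wz":0,"jaw":0.04},{"dx":-0.2202,"dy":0.0741,"dz":-0.07,"wx":0,"wy":0,"wz":0,"jaw":0.04},{"dx":-0.2202,"dy":0.0741,"dz":-0.07,"wx":0,"wy":0,"wz":0,"jaw":0.04},{"dx":-0.2202,"dy":0.0741,"dz":-0.07,"wx":0,"wy":0,"wz":0,"jaw":0.04},{"dx":-0.2202,"dy":0.0741,"dz":-0.07,"wx":0,"wy":0,"wz":0,"jaw":0.04},{"dx":-0.2202,"dy":0.0741,"dz":-0.07,"wx":0,"wy":0,"wz":0,"jaw":0.04},{"dx":-0.2202,"dy":0.0741,"dz":-0.04,"wx":0,"wy":0,"wz":0,"jaw":0.04},{"dx":-0.2202,"dy":0.0741,"dz":-0.01,"wx":0,"wy":0,"wz":0,"jaw":0.04},{"dx":-0.2202,"dy":0.0741,"dz":-0.003,"wx":0,"wy":0,"wz":0,"jaw":0.04},{"dx":-0.2202,"dy":0.0741,"dz":-0.003,"wx":0,"wy":0,"wz":0,"jaw":0.04},{"dx":-0.2202,"dy":0.0741,"dz":-0.003,"wx":0,"wy":0,"wz":0,"jaw":0.04}]'
python3 go.py .6480 -.0856 .008 90
```

```text
t: 16.1
tool_pos: [0.6477, -0.0862, 0.06]
ee_rot: [-0.0, 0.0, 1.0, -0.0]
wrist_force: [-0.1, 0.1, 0.5]
width: 0.0401
finger_force: 0.0
t 16.1 pos [ 0.6477 -0.0862  0.06  ] F [-0.1  0.1  0.5] w 0.0401 ff 0.0
d [-0.0003  0.0006  0.052 ] w [-0.0001 -0.0004 -0.0006]
```

```bash
python3 -m jog '[{"dx":0,"dy":0,"dz":0.025,"wx":0,"wy":0,"wz":0,"jaw":0.04},{"dx":0,"dy":0,"dz":0.045,"wx":0,"wy":0,"wz":0,"jaw":0.04},{"dx":0,"dy":0,"dz":0.052,"wx":0,"wy":0,"wz":0,"jaw":0.04},{"dx":0,"dy":0,"dz":0.052,"wx":0,"wy":0,"wz":0,"jaw":0.04},{"dx":0,"dy":0,"dz":0.052,"wx":0,"wy":0,"wz":0,"jaw":0},{"dx":0,"dy":0,"dz":0.052,"wx":0,"wy":0,"wz":0,"jaw":0},{"dx":0,"dy":0,"dz":0.052,"wx":0,"wy":0,"wz":0,"jaw":0},{"dx":0,"dy":0,"dz":0.052,"wx":0,"wy":0,"wz":0,"jaw":0},{"dx":0,"dy":0,"dz":0.052,"wx":0,"wy":0,"wz":0,"jaw":0},{"dx":0,"dy":0,"dz":0.052,"wx":0,"wy":0,"wz":0,"jaw":0}]' 20; python3 go.py .3635 -.2965 .0485 90
```

```text
t: 16.93
tool_pos: [0.6488, -0.086, 0.0093]
ee_rot: [0.001, 0.0, 1.0, -0.0]
wrist_force: [-0.3, 0.1, 6.0]
width: 0.0173
finger_force: 20.0
t 16.93 pos [ 0.6488 -0.086   0.0093] F [-0.3  0.1  6. ] w 0.0173 ff 20.0
d [ 0.2852 -0.2106 -0.0398] w [-0.0001  0.0023 -0.0001]
```

```bash
python3 -m jog '[{"dx":0,"dy":0,"dz":-0.015,"wx":0,"wy":0,"wz":0,"jaw":0},{"dx":0,"dy":0,"dz":-0.04,"wx":0,"wy":0,"wz":0,"jaw":0},{"dx":0,"dy":0,"dz":-0.07,"wx":0,"wy":0,"wz":0,"jaw":0},{"dx":0.01,"dy":-0.0074,"dz":-0.1,"wx":0,"wy":0,"wz":0,"jaw":0},{"dx":0.03,"dy":-0.0222,"dz":-0.115,"wx":0,"wy":0,"wz":0,"jaw":0},{"dx":0.055,"dy":-0.0408,"dz":-0.115,"wx":0,"wy":0,"wz":0,"jaw":0},{"dx":0.08,"dy":-0.0593,"dz":-0.115,"wx":0,"wy":0,"wz":0,"jaw":0},{"dx":0.105,"dy":-0.0778,"dz":-0.115,"wx":0,"wy":0,"wz":0,"jaw":0},{"dx":0.13,"dy":-0.0964,"dz":-0.115,"wx":0,"wy":0,"wz":0,"jaw":0},{"dx":0.155,"dy":-0.1149,"dz":-0.115,"wx":0,"wy":0,"wz":0,"jaw":0},{"dx":0.18,"dy":-0.1334,"dz":-0.115,"wx":0,"wy":0,"wz":0,"jaw":0},{"dx":0.205,"dy":-0.152,"dz":-0.115,"wx":0,"wy":0,"wz":0,"jaw":0},{"dx":0.23,"dy":-0.1705,"dz":-0.115,"wx":0,"wy":0,"wz":0,"jaw":0},{"dx":0.252,"dy":-0.1868,"dz":-0.115,"wx":0,"wy":0,"wz":0,"jaw":0},{"dx":0.27,"dy":-0.2,"dz":-0.115,"wx":0,"wy":0,"wz":0,"jaw":0},{"dx":0.28,"dy":-0.2076,"dz":-0.11,"wx":0,"wy":0,"wz":0,"jaw":0},{"dx":0.2845,"dy":-0.2109,"dz":-0.1,"wx":0,"wy":0,"wz":0,"jaw":0},{"dx":0.2845,"dy":-0.2109,"dz":-0.08,"wx":0,"wy":0,"wz":0,"jaw":0},{"dx":0.2845,"dy":-0.2109,"dz":-0.08,"wx":0,"wy":0,"wz":0,"jaw":0},{"dx":0.2845,"dy":-0.2109,"dz":-0.08,"wx":0,"wy":0,"wz":0,"jaw":0}]'
python3 go.py .3635 -.2965 .048 90
python3 -m jog '[{"dx":0,"dy":0,"dz":0.015,"wx":0,"wy":0,"wz":0,"jaw":0},{"dx":0,"dy":0,"dz":0.028,"wx":0,"wy":0,"wz":0,"jaw":0},{"dx":0,"dy":0,"dz":0.035,"wx":0,"wy":0,"wz":0,"jaw":0},{"dx":0,"dy":0,"dz":0.038,"wx":0,"wy":0,"wz":0,"jaw":0},{"dx":0,"dy":0,"dz":0.038,"wx":0,"wy":0,"wz":0,"jaw":0},{"dx":0,"dy":0,"dz":0.038,"wx":0,"wy":0,"wz":0,"jaw":0}]'
python3 go.py .3635 -.2965 .048 90
python3 - <<'E'
from h import *
ims={n:robot.get_image(n)[:,:,::-1] for n in("top","side")}
a=cv2.resize(ims["top"][275:375,390:520],None,fx=3,fy=3);b=cv2.resize(ims["side"][310:410,250:380],None,fx=3,fy=3)
cv2.imwrite("pics/c4.png",np.hstack([a,b]))
E
```

```text
t: 18.6
tool_pos: [0.363, -0.2958, 0.0873]
ee_rot: [-0.001, -0.0, 1.0, 0.001]
wrist_force: [0.7, -0.8, -0.3]
width: 0.0174
finger_force: 20.0
t 18.6 pos [ 0.363  -0.2958  0.0873] F [ 0.7 -0.8 -0.3] w 0.0174 ff 20.0
d [-0.0005 -0.0008  0.0393] w [ 0.0015 -0.0017  0.0007]
t: 19.1
tool_pos: [0.3638, -0.2968, 0.0503]
ee_rot: [0.0, -0.0, 1.0, -0.0]
wrist_force: [0.1, -0.7, -0.1]
width: 0.0173
finger_force: 20.0
t 19.1 pos [ 0.3638 -0.2968  0.0503] F [ 0.1 -0.7 -0.1] w 0.0173 ff 20.0
d [0.0003 0.0003 0.0023] w [-0.0003  0.0007  0.0002]
```

View pics/c4.png

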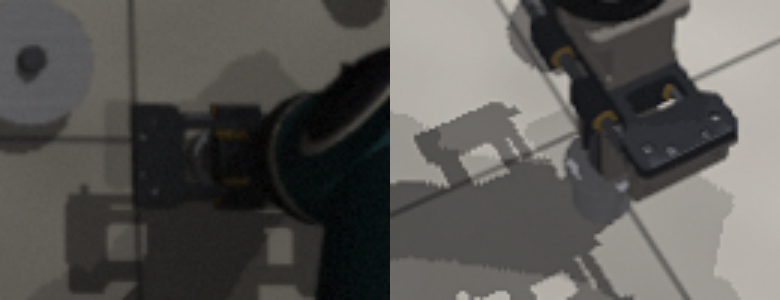

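The small lid is over the small jar. The gripper partly hides it, but the lid seems centred. I'll lower it about 2 mm.

```bash
python3 -m jog '[{"dx":0,"dy":0,"dz":0.001,"wx":0,"wy":0,"wz":0,"jaw":0},{"dx":0,"dy":0,"dz":0.0018,"wx":0,"wy":0,"wz":0,"jaw":0},{"dx":0,"dy":0,"dz":0.0022,"wx":0,"wy":0,"wz":0,"jaw":0},{"dx":0,"dy":0,"dz":0.0022,"wx":0,"wy":0,"wz":0,"jaw":0},{"dx":0,"dy":0,"dz":0.0022,"wx":0,"wy":0,"wz":0,"jaw":0}]'
```

```text
t: 19.62
tool_pos: [0.3638, -0.2971, 0.0491]
ee_rot: [0.001, 0.0, 1.0, -0.0]
wrist_force: [-1.4, 1.1, 14.1]
width: 0.017
finger_force: 20.0
```

```bash
python3 -m jog '[{"dx":0,"dy":0,"dz":-0.001,"wx":0,"wy":0,"wz":0,"jaw":0},{"dx":0,"dy":0,"dz":-0.001,"wx":0,"wy":0,"wz":0,"jaw":0.04},{"dx":0,"dy":0,"dz":-0.001,"wx":0,"wy":0,"wz":0,"jaw":0.04},{"dx":0,"dy":0,"dz":-0.001,"wx":0,"wy":0,"wz":0,"jaw":0.04},{"dx":0,"dy":0,"dz":-0.001,"wx":0,"wy":0,"wz":0,"jaw":0.04},{"dx":0,"dy":0,"dz":-0.02,"wx":0,"wy":0,"wz":0,"jaw":0.04},{"dx":0,"dy":0,"dz":-0.05,"wx":0,"wy":0,"wz":0,"jaw":0.04},{"dx":0,"dy":0,"dz":-0.09,"wx":0,"wy":0,"wz":0,"jaw":0.04},{"dx":0,"dy":0,"dz":-0.13,"wx":0,"wy":0,"wz":0,"jaw":0.04},{"dx":0.15,"dy":-0.25,"dz":-0.18,"wx":0,"wy":0,"wz":0.5,"jaw":0.04},{"dx":0.15,"dy":-0.25,"dz":-0.18,"wx":0,"wy":0,"wz":0.5,"jaw":0.04},{"dx":0.15,"dy":-0.25,"dz":-0.18,"wx":0,"wy":0,"wz":0.5,"jaw":0.04},{"dx":0.15,"dy":-0.25,"dz":-0.18,"wx":0,"wy":0,"wz":0.5,"jaw":0.04},{"dx":0.15,"dy":-0.25,"dz":-0.18,"wx":0,"wy":0,"wz":0.5,"jaw":0.04},{"dx":0.15,"dy":-0.25,"dz":-0.18,"wx":0,"wy":0,"wz":0.5,"jaw":0.04},{"dx":0.15,"dy":-0.25,"dz":-0.18,"wx":0,"wy":0,"wz":0.5,"jaw":0.04},{"dx":0.15,"dy":-0.25,"dz":-0.18,"wx":0,"wy":0,"wz":0.5,"jaw":0.04},{"dx":0.15,"dy":-0.25,"dz":-0.18,"wx":0,"wy":0,"wz":0.5,"jaw":0.04},{"dx":0.15,"dy":-0.25,"dz":-0.18,"wx":0,"wy":0,"wz":0.5,"jaw":0.04}]'
python3 - <<'E'
from h import *
I=[{n:robot.get_image(n)[:,:,::-1] for n in("top","side")} for _ in range(4)]
im=np.mean([i["top"] for i in I],0).astype(np.uint8); cv2.imwrite("pics/top9.png",im)
for th in (.06,):
  m=mask4(im,th)
  for k,(u,v,z,r,j) in dict(s=(464,335,.044,.025,(.3635,-.2965)),m=(273,187,.049,.034,(.6371,.1074)),l=(398,305,.054,.044,(.4278,-.1597)),dish=(455,221,.045,.031,(.5904,-.2843))).items():
    c=cont(m,(u,v)); a,d,f=fitrim("top",c,z,r); print(k,a,d,f,"off mm",(1000*(f-np.array(j))).round(1))
  print("lid_o",*rectfit("top",cont(m,(181,322)),.046,.094,.062,[.37,.295,np.radians(34)],True))
cv2.imwrite("pics/f1.png",cv2.resize(im[170:360,150:490],None,fx=2.35,fy=2.35))
cv2.imwrite("pics/f2.png",cv2.resize(I[0]["side"][170:390,190:440],None,fx=2.7,fy=2.7))
E
```

```text
t: 21.2
tool_pos: [0.2133, -0.5459, 0.2268]
ee_rot: [-0.0, 0.248, 0.969, 0.001]
wrist_force: [-0.0, 0.7, -0.6]
width: 0.04
finger_force: 0.0
s [ 0.3628 -0.2966] 50.9 [ 0.3628 -0.2972] off mm [-0.7 -0.7]
m [0.6363 0.107 ] 68.2 [0.6364 0.1071] off mm [-0.7 -0.3]
l [ 0.4274 -0.1596] 88.9 [ 0.4276 -0.1601] off mm [-0.2 -0.4]
dish [ 0.5905 -0.2844] 61.9 [ 0.5905 -0.2843] off mm [0.1 0. ]
lid_o [0.37   0.2953] 34.2 rms mm 0.17
```

View pics/f1.png

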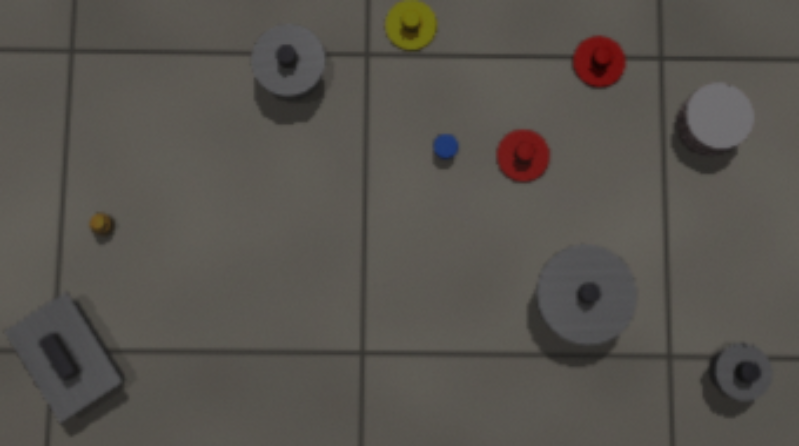

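View pics/f2.png

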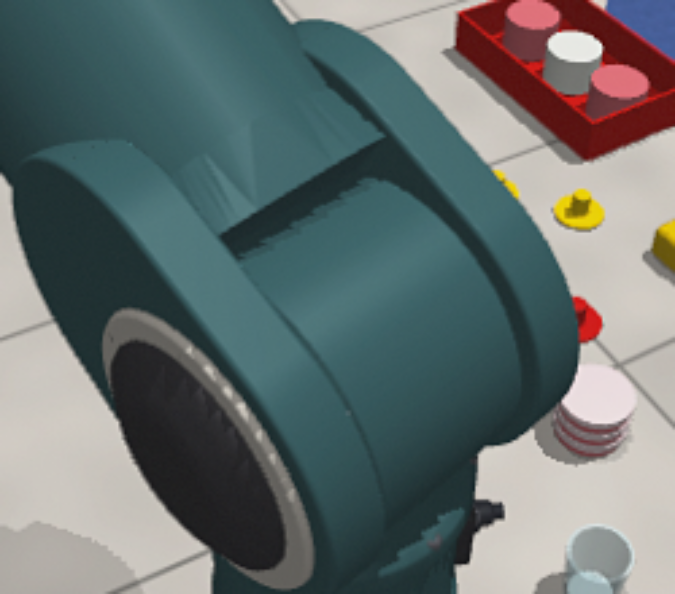

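All four lids sit within about 1 mm of their jar centres, the oblong lid is lined up to about 0.1°, and the dishes have not moved. The robot is clear of everything, so I'm handing in.

```bash
python3 -c "
from cell import robot
print(robot.job_done())"
```

```text
the job is handed in; nothing more can be done
None
```

I've handed the job in at about 21 s of the 99 s: all four jars are covered by their own lids, each within about 1 mm of centre in the top view, the oblong lid is lined up to about 0.1°, and the dishes did not move; no verdict came back.

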